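# Latch the dice-blank clamping jig through its L-shaped slot

## Robot

A 7-joint arm with a two-finger parallel gripper is mounted at the origin on the work surface. World frame = base frame: x ahead of the robot, y to its left, z up, the work surface at z = 0. Lengths are in m, angles in rad, forces in N, time in s.
With the tool pointing down it reaches from about 0.425 to 0.925 m from the base axis. Payload 6.8 kg.
Tool frame: the origin (TCP) lies on the centre line of the jaws, within the pads' length; the fingertips stand 17 mm ahead of it and the grasp point (between the pads) lies 2 mm behind it; y points along the fingers, z is the direction in which the jaws open and shut, and the axes are right-handed (so a half turn about y gives the same grasp; the last joint's range is limited). The gripper opens to 88 mm and grips with 3 to 60 N. Pads are 20 mm wide; open, the fingers measure 115 mm over their backs; the gripper's body (75 mm by 178 mm) begins 61 mm behind the grasp point.
Start: joints at [1.219, 0.477, 0.022, 1.555, -0.011, 1.109, -0.083], TCP at [0.163, -0.655, 0.24] pointing down, gripper open.
Joint ranges: [-2.96, 2.96], [-0.34, 2.1], [-1.41, 1.46], [0.24, 2.44], [-1.37, 4.51], [0.17, 1.92], [-2.96, 2.96]. Speed limits (rad/s): [2.39, 2.39, 3.14, 3.14, 3.14, 3.14, 3.14].

## Interface

Orientations are given as a unit quaternion [w, x, y, z].
In Python, from bench import r gives the robot as it stands.
- The arm moves only by the tool jog_arm, never from a script. Its argument "series" is a list of rows, each a list of 7 numbers: the shift along the tool's x, y, z in mm, then the turn, a rotation vector about the tool's x, y, z in degrees, then the gripper command: -1 is shut, 1 is fully open, values between are in proportion. A call has 1 to 5 rows; each row is the pose to reach, as a shift and turn from the pose commanded when the call began, along the tool's axes at that moment; what a row does not reach only later rows make up. A row lasts 1/10 s, in which the tool goes at most 50 mm and 8.59 degrees, less where a joint would pass 70% of its speed; a pose out of reach is approached as far as the arm can. A call with a gripper value outside its range is refused whole. The fingers move at their own pace and stop on an object; the grip force is fixed at half the most. Time passes only in rows, so rows that repeat a pose let the fingers close. It gives the time, the measured TCP pose, the force and the opening at its end, in the units of the state.
- r.observe(): the state, without advancing time (a new reading comes with each control period).
- r.read_camera(name): name is "side" or "top" or "wrist"; returns a dict with "frame" (400x640x3 uint8, red, green, blue), "vertical_fov" (degrees; the focal length in pixels is half the picture's height over the tangent of half this angle, whatever the lens; pixels are square), "cx", "cy" (the principal point, pixels), "pose" (4x4, takes a point from camera to world coordinates). Camera axes: x right, y down, z forward; pixel columns grow to the right and rows downward; lengths in m; the calibration is good to about 2 mm. A picture is of the moment at which its call begins. There is no depth.
- r.hand_in(): hands the job in, once; it reports no verdict.
The state is a dict: "time_s": time; "joint_positions": joint angles; "qvel": joint speeds; "joint_torque": joint torques, N m; "ee_pos": TCP position; "tool_rot": TCP orientation; "wrist_force": force on the tool from outside, world axes, zero at the start; "wrist_torque": the same for the moment, N m; "gripper_width": opening from 0.0 (shut) to 1.0 (fully open).
Only numpy, scipy, OpenCV 4.12 (cv2) and the standard library are available. Lean on these libraries where they do the work, as an engineer would, in place of code of your own. Each camera call takes 0.05 s, during which the arm holds its last target.

## Task

Clamp the bone blank in the green-topped jig: with your fingertips, push the brass knob along the long leg of the L-shaped slot until the steel jaw closes on the blank, then push it round the corner and on to the very end of the short leg, so that the jaw is latched. Only push: do not pull the knob up, and leave the two dice, the rosewood checker and the tin cup where they are.

Things in the scene. Friction and masses are not known exactly. Their poses are not given: they have to be found in the camera images.
- jig: fixed iron clamping jig; origin at bench level, z up. Own axes, mm: base x -85..150, y -60..60, 12 high; green slot plate x -80..34, y -55..55, top 45 above the bench; beyond it steel jaw, 21 mm bone blank, iron stop (x 127..146, 50 high). In the 19 mm slot the knob centre goes along +x from (-50,-20) to the corner (15,-20), then along +y to (15,20). Above the plate the knob is free on all sides
- slot_corner (a point): centre of the slot's corner, on the plate's top face (45 mm above the bench): the knob's centre is over it when the long leg is finished; axes as the jig's
- slot_end (a point): centre of the knob's place at the end of the short leg, on the plate's top face; 40 mm along the jig's +y from slot_corner
- knob_mid (a point): centre of the brass knob, an upright cylinder 24 mm in diameter and 31 mm tall, 64 mm above the bench (it spans 48 to 80 mm above the bench, so 3 mm clear of the plate). A 14 mm steel pin under it runs in the slot with 2.5 mm to spare on each side. Axes as the jig's
- carriage (a joint): m, travel of knob and jaw along the jig's +x: 0 at the near end of the long leg, 0.065 at the corner with the jaw on the blank (hard stop). Starts between 0 and 0.025. Friction 2 N, no spring: it stays where it is left
- cross (a joint): m, travel of the knob along the jig's +y: 0 in the long leg, 0.040 at the end of the short leg (hard stop). The slot lets it pass only when carriage is above about 0.0625. Friction 1.5 N, no spring: it stays where it is left
- knob (a joint): m, height by which the knob has been pulled up: 0 at rest, at most 0.014; a light spring (about 2 N with 1 N of weight) holds it down. It must stay down
- die_a: bone-white die, a 20 mm cube, loose on the bench; origin at the centre of its underside
- die_b: bone-white die, a 20 mm cube, loose on the bench; origin at the centre of its underside
- checker: round rosewood checker, 42 mm in diameter, 10 mm high, loose on the bench; origin at the centre of its underside
- cup: small tin mug, 68 mm across the rim, 66 mm high, ear handle on its own +y side, loose on the bench; origin at the centre of its underside

How it is judged:
By the outcome, as a careful person would: the job done as asked, in the order asked, and still so for the second after the job is handed in, with the robot touching nothing.
It also fails if it takes over 53 s, if anything falls off the work surface, if the arm or the gripper's body presses on something with over 40 N, if the wrist force passes 120 N, or if a joint passes its speed limit or range.

## Working session

There is one attempt and no reset: what is moved stays moved. The work goes in short steps, Python scripts to look and compute and a tool call to move; the robot and the scene stay as the last step left them, time stands still between calls to the robot, and variables do not carry over. Pictures are saved under pics/ and viewed, and the job is handed in when it is done.

Besides the shell and the picture viewer there is one more tool, called after "Request:" by a JSON object that holds its "op" and its "data", one argument or row to a line. jog_arm: Moves the arm, as the interface text tells. Its arguments: {"type":"object","properties":{"series":{"type":"array","items":{"type":"array","items":{"type":"number"}}}},"required":["series"]}

```bash
mkdir -p pics; ls; python3 - <<'E'
from bench import r
import cv2,json,numpy as np
s=r.observe();print({k:np.round(v,3).tolist() for k,v in s.items()})
for n in("side","top","wrist"):
    c=r.read_camera(n);cv2.imwrite(f"pics/{n}0.png",c["frame"][:,:,::-1]);print(n,c["vertical_fov"],c["cx"],c["cy"],np.round(c["pose"],4).tolist())
E
```

```text
pics
{'time_s': 0.0, 'joint_positions': [1.219, 0.478, 0.022, 1.556, -0.011, 1.109, -0.083], 'qvel': [0.001, 0.001, -0.0, 0.0, 0.0, 0.001, 0.001], 'joint_torque': [-0.0, -58.285, 1.534, -27.261, -0.054, 0.017, 0.0], 'ee_pos': [0.163, -0.655, 0.239], 'tool_rot': [0.086, -0.086, 0.702, -0.701], 'wrist_force': [-0.27, 0.645, 0.097], 'wrist_torque': [0.04, -0.016, -0.057], 'gripper_width': 1.003}
side 49.5179844043286 324.15955005580963 197.41636749959656 [[0.995, -0.0651, 0.0752, 0.5215], [-0.099, -0.7216, 0.6852, -0.4596], [0.0097, -0.6893, -0.7244, 0.5793], [0.0, 0.0, 0.0, 1.0]]
top 45.79980553533283 323.63017276996226 201.99362613149873 [[-0.0268, -0.9877, 0.1544, 0.4474], [-0.9995, 0.0288, 0.0109, 0.0223], [-0.0152, -0.154, -0.988, 0.9237], [0.0, 0.0, 0.0, 1.0]]
wrist 66.36141876890201 319.20545086153857 197.62835077819733 [[0.2416, -0.9369, -0.2526, 0.2327], [-0.9704, -0.2335, -0.062, -0.6375], [-0.0009, 0.2601, -0.9656, 0.3837], [0.0, 0.0, 0.0, 1.0]]
```

View pics/side0.png

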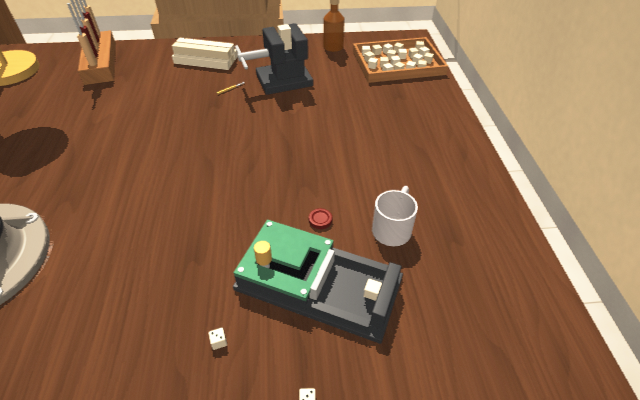

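View pics/top0.png

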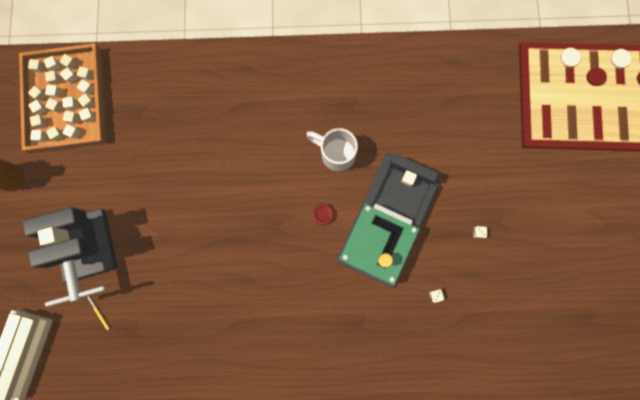

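View pics/wrist0.png

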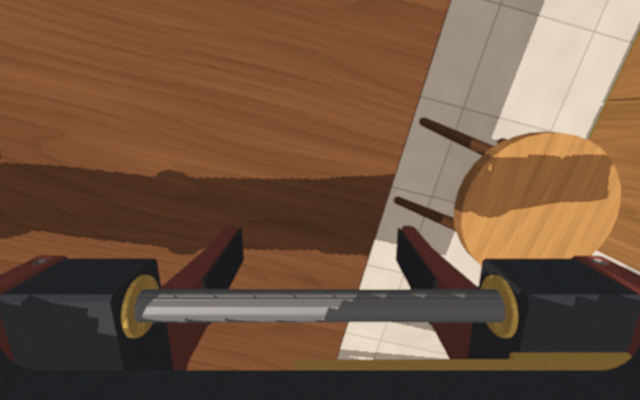

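The side view shows the knob near (263,254) and the jig around (320,280). The top view shows the knob near (386,260). I'll enlarge both.

```bash
python3 - <<'E'
import cv2
a=cv2.imread("pics/side0.png")[200:340,225:425];cv2.imwrite("pics/side0z.png",cv2.resize(a,None,fx=4,fy=4,interpolation=cv2.INTER_CUBIC))
a=cv2.imread("pics/top0.png")[145:295,325:450];cv2.imwrite("pics/top0z.png",cv2.resize(a,None,fx=4,fy=4,interpolation=cv2.INTER_CUBIC))
E
```

```text
(no output)
```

View pics/side0z.png

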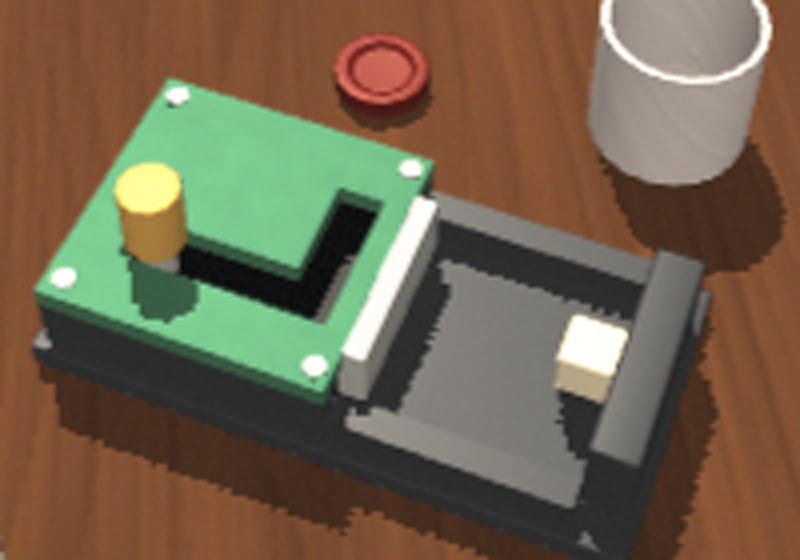

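View pics/top0z.png

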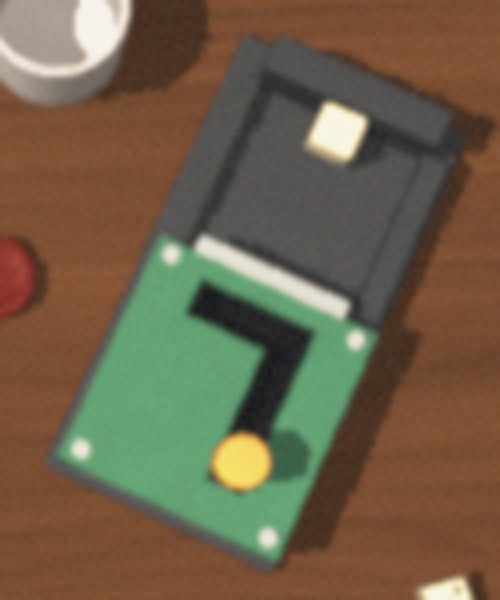

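```bash
cat > h.py <<'E'
import numpy as np
def proj(c,P):
    T=np.array(c["pose"]);f=200/np.tan(np.radians(c["vertical_fov"])/2)
    q=(np.asarray(P)-T[:3,3])@T[:3,:3]
    return np.c_[c["cx"]+f*q[:,0]/q[:,2],c["cy"]+f*q[:,1]/q[:,2]]
def jw(p,P):
    c,s=np.cos(p[2]),np.sin(p[2]);P=np.asarray(P,float)
    return np.c_[p[0]+c*P[:,0]-s*P[:,1],p[1]+s*P[:,0]+c*P[:,1],P[:,2]]
def ray(c,uv,z):
    T=np.array(c["pose"]);f=200/np.tan(np.radians(c["vertical_fov"])/2)
    d=T[:3,:3]@np.array([(uv[0]-c["cx"])/f,(uv[1]-c["cy"])/f,1]);return T[:3,3]+d*(z-T[2,3])/d[2]
E
cat > fit.py <<'E'
from h import *;from bench import r
from scipy.optimize import least_squares
cs=r.read_camera("side");ct=r.read_camera("top")
P=np.array([(-80,-55),(-80,55),(34,55),(34,-55),(5.5,-10.5),(24.5,-29.5),(24.5,29.5),(5.5,29.5)])/1000
P=np.c_[P,np.full(8,.045)]
S=np.array([(38,290),(170,80),(434,160),(322,397),(298,270),(320,322),(380,207),(340,190)])/4+[225,200]-.4
Tt=np.array([(52,457),(160,236),(378,328),(272,562)])
Tt=np.array([(272,562),(52,457),(160,236),(378,328),(268,343),(313,332),(202,283),(188,312)])/4+[325,145]-.4
def f(p,use=(1,1)):
    W=jw(p[:3],P);o=[]
    if use[0]:o.append(proj(cs,W)-S)
    if use[1]:o.append(proj(ct,W)-Tt)
    return np.concatenate(o).ravel()
for u in((1,0),(0,1),(1,1)):
    s=least_squares(f,[.55,-.05,0.3],args=(u,),loss="soft_l1");print(u,s.x.round(4),np.degrees(s.x[2]),f(s.x,u).reshape(-1,2).round(1).tolist())
p=s.x
for n,c,uv in(("s",cs,np.array([150,184])/4+[225,200]-.4),("t",ct,np.array([241,461])/4+[325,145]-.4)):
    w=ray(c,uv,.0795);c_,s_=np.cos(p[2]),np.sin(p[2]);d=w[:2]-p[:2];print(n,w.round(4),"jig",(c_*d[0]+s_*d[1])*1e3,(-s_*d[0]+c_*d[1])*1e3)
np.save("jig.npy",p)
print(jw(p,[[-.03,-.02,.064],[.015,-.02,.064],[.015,.02,.064]]).round(4))
for n,uv in(("a",(437,296)),("b",(481,232)),("chk",(324,214)),("cup",(339,150))):print(n,ray(ct,uv,.01).round(3))
E
python3 fit.py
```

```text
(1, 0) [ 0.5259 -0.08   -0.4764] -27.29416459083038 [[-1.2, 0.3], [-0.0, -0.3], [-0.3, 0.6], [-0.4, -0.6], [-0.1, -0.0], [1.1, 1.4], [1.5, -0.7], [-0.0, -0.2]]
(0, 1) [ 0.5245 -0.0783 -0.4742] -27.17055206887769 [[0.6, -0.3], [1.1, -0.3], [0.1, -0.2], [-0.6, 2.0], [-1.3, 1.7], [1.0, -0.3], [-0.1, -1.6], [-0.9, 0.2]]
(1, 1) [ 0.5254 -0.0792 -0.4733] -27.119631418053128 [[-1.5, 0.0], [-0.5, -0.6], [-0.7, 0.1], [-0.6, -1.1], [-0.4, -0.4], [0.9, 0.9], [1.1, -1.2], [-0.4, -0.6], [1.1, -0.9], [1.6, -0.8], [0.5, -0.7], [-0.1, 1.5], [-0.8, 1.2], [1.5, -0.8], [0.3, -2.1], [-0.4, -0.2]]
s [ 0.4751 -0.0738  0.0795] jig -47.22781384769613 -18.11315774237145
t [ 0.4727 -0.0738  0.0795] jig -49.3950533021358 -19.156105900800537
[[ 0.4896 -0.0834  0.064 ]
 [ 0.5296 -0.1039  0.064 ]
 [ 0.5479 -0.0683  0.064 ]]
a [ 0.404 -0.177  0.01 ]
b [ 0.523 -0.269  0.01 ]
chk [0.567 0.032 0.01 ]
cup [ 0.694 -0.001  0.01 ]
```

```bash
cat > go.py <<'E'
import sys;from h import *;from bench import r
from scipy.spatial.transform import Rotation as R
p=np.load("jig.npy")
def st():
    s=r.observe();q=s["tool_rot"];return s,R.from_quat([q[1],q[2],q[3],q[0]])
def main(tgt,axis):
    # tgt jig mm (x,y,z tcp) ; axis: jig angle (deg) for tool z, mod 180
    s,T=st();M=T.as_matrix();e=np.array(s["ee_pos"])
    print("t",s["time_s"],"q",np.round(s["joint_positions"],2),"F",np.round(s["wrist_force"],1),"w",s["gripper_width"])
    J=R.from_euler("z",p[2]).as_matrix();d=J.T@(e-[p[0],p[1],0]);print("jig tcp",(d*1e3).round(1))
    print("tool axes in jig\n",(J.T@M).round(3))
    if tgt is None:return
    w=jw(p,[np.array(tgt)/1e3])[0];print("shift tool mm",(M.T@(w-e)*1e3).round(1))
    for k in(0,180):
        z=J@np.array([np.cos(np.radians(axis+k)),np.sin(np.radians(axis+k)),0]);y=np.array([0,0,-1.]);D=np.c_[np.cross(y,z),y,z]
        print("turn",np.degrees((T.inv()*R.from_matrix(D)).as_rotvec()).round(2))
a=sys.argv[1:]
main([float(v) for v in a[:3]] if a else None,float(a[3]) if len(a)>3 else 0)
E
python3 go.py -84 -20 150 0;python3 go.py -84 -20 150 90
```

```text
t 0.25 q [ 1.22  0.48  0.02  1.56 -0.01  1.11 -0.08] F [0.7 0.3 0.8] w 1.0014867805466192
jig tcp [ -60.3 -677.6  239.2]
tool axes in jig
 [[-0.754 -0.001  0.657]
 [-0.657  0.001 -0.754]
 [ 0.    -1.    -0.001]]
shift tool mm [-414.3   89.6 -511.1]
turn [ 5.000e-02 -4.891e+01 -2.000e-02]
turn [2.0000e-02 1.3109e+02 6.0000e-02]
t 0.25 q [ 1.22  0.48  0.02  1.56 -0.01  1.11 -0.08] F [0.7 0.3 0.8] w 1.0014867805466192
jig tcp [ -60.3 -677.6  239.2]
tool axes in jig
 [[-0.754 -0.001  0.657]
 [-0.657  0.001 -0.754]
 [ 0.    -1.    -0.001]]
shift tool mm [-414.3   89.6 -511.1]
turn [ 3.0000e-02 -1.3891e+02 -6.0000e-02]
turn [4.000e-02 4.109e+01 2.000e-02]
```

Request:
{"op": "jog_arm", "data": {
  "series": [
    [-32,0,-23,0,4,0,-1],
    [-64,0,-46,0,8,0,-1],
    [-96,0,-69,0,12,0,-1],
    [-128,0,-92,0,16,0,-1],
    [-162,0,-117,0,20,0,-1]
  ]
}}

```text
time_s: 0.75
ee_pos: [0.2925, -0.5013, 0.2397]
tool_rot: [0.038, -0.038, -0.706, 0.706]
wrist_force: [0.3, -0.0, 0.1]
gripper_width: 0.58
```

```bash
python3 go.py -84 -20 150 90
```

```text
t 0.75 q [ 0.91  0.32  0.03  1.79 -0.01  1.03 -0.74] F [ 0.3 -0.   0.1] w 0.5802218342279579
jig tcp [ -14.9 -481.8  239.7]
tool axes in jig
 [[-0.934  0.     0.357]
 [-0.357 -0.    -0.934]
 [-0.    -1.     0.   ]]
shift tool mm [-100.1   89.6 -456.1]
turn [-1.0000e-02 -1.5911e+02  2.0000e-02]
turn [-1.000e-02  2.089e+01 -0.000e+00]
```

Request:
{"op": "jog_arm", "data": {
  "series": [
    [-26,0,-36,0,4,0,-1],
    [-52,0,-72,0,8,0,-1],
    [-78,0,-108,0,12,0,-1],
    [-104,0,-144,0,16,0,-1],
    [-130,0,-180,0,20.9,0,-1]
  ]
}}

```text
time_s: 1.25
ee_pos: [0.4411, -0.3356, 0.2398]
tool_rot: [0.166, -0.166, -0.687, 0.687]
wrist_force: [0.7, -0.7, 0.2]
gripper_width: 0.128
```

```bash
python3 go.py -88 -20 150 90
```

```text
t 1.25 q [ 0.55  0.28 -0.02  1.85  0.01  1.01 -1.51] F [ 0.7 -0.7  0.2] w 0.12770170065094352
jig tcp [  41.8 -266.6  239.8]
tool axes in jig
 [[-1.  0.  0.]
 [-0. -0. -1.]
 [-0. -1.  0.]]
shift tool mm [ 129.8   89.8 -246.6]
turn [-3.0000e-02 -1.7999e+02  1.0000e-02]
turn [-0.    0.01 -0.02]
```

Request:
{"op": "jog_arm", "data": {
  "series": [
    [25,0,-48,0,0,0,-1],
    [50,0,-96,0,0,0,-1],
    [75,0,-144,0,0,0,-1],
    [100,20,-190,0,0,0,-1],
    [128,40,-230,0,0,0,-1]
  ]
}}

```text
time_s: 1.75
ee_pos: [0.4329, -0.0909, 0.2075]
tool_rot: [-0.163, 0.166, 0.688, -0.688]
wrist_force: [1.3, 0.5, -0.6]
gripper_width: 0.005
```

Request:
{"op": "jog_arm", "data": {
  "series": [
    [0,0,-17,0,0,0,-1],
    [0,20,-17,0,0,0,-1],
    [0,50,-17,0,0,0,-1],
    [0,80,-17,0,0,0,-1],
    [0,80,-17,0,0,0,-1]
  ]
}}

```text
time_s: 2.25
ee_pos: [0.4374, -0.0775, 0.1242]
tool_rot: [0.167, -0.162, -0.687, 0.688]
wrist_force: [0.9, 0.5, 0.2]
gripper_width: 0.009
```

```bash
python3 go.py -88 -20 73 90; python3 - <<'E'
from bench import r
import cv2
for n,(y,x) in {"side":(180,200),"top":(145,300),"wrist":(0,0)}.items():
    f=r.read_camera(n)["frame"][:,:,::-1]
    if n!="wrist": f=cv2.resize(f[y:y+150,x:x+200],None,fx=3,fy=3)
    cv2.imwrite(f"pics/{n}1.png",f)
E
```

```text
t 2.25 q [ 0.21  0.28 -0.2   2.18  0.08  0.7  -2.09] F [0.9 0.5 0.2] w 0.009483377525085454
jig tcp [-79.1 -38.6 124.2]
tool axes in jig
 [[-1.    -0.006  0.004]
 [-0.004 -0.002 -1.   ]
 [ 0.006 -1.     0.002]]
shift tool mm [  8.5  51.3 -18.7]
turn [   0.55 -179.79    0.21]
turn [-0.14  0.21  0.35]
```

View pics/side1.png

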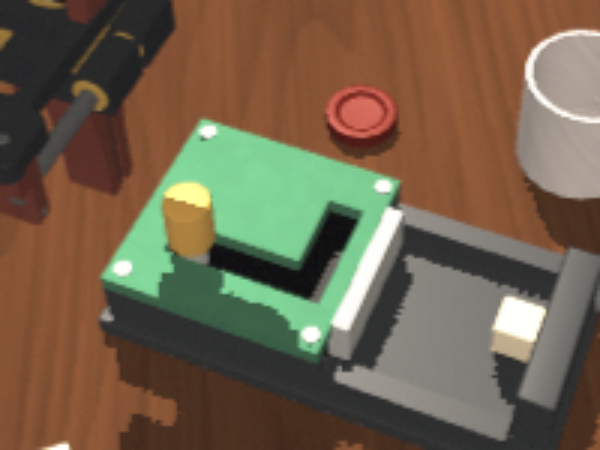

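View pics/wrist1.png

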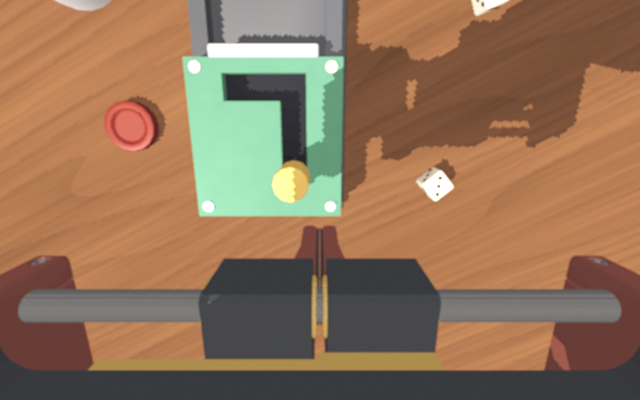

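Request:
{"op": "jog_arm", "data": {
  "series": [
    [0,0,-8,0,0,0,-1],
    [0,0,-18,0,0,0,-1],
    [0,0,-18,0,0,0,-1]
  ]
}}

```text
time_s: 2.7
ee_pos: [0.4497, -0.06, 0.128]
tool_rot: [-0.163, 0.165, 0.688, -0.687]
wrist_force: [-0.8, 0.9, -0.1]
gripper_width: 0.008
```

```bash
python3 go.py -84 -20 73 90
```

```text
t 2.7 q [ 0.17  0.28 -0.2   2.16  0.09  0.7  -2.13] F [-0.8  0.9 -0.1] w 0.008086045579565566
jig tcp [-76.2 -17.4 128. ]
tool axes in jig
 [[-1.     0.002  0.006]
 [-0.006  0.002 -1.   ]
 [-0.002 -1.    -0.002]]
shift tool mm [ 8.  54.9  2.7]
turn [-1.9000e-01 -1.7968e+02 -1.5000e-01]
turn [ 0.09  0.32 -0.12]
```

Request:
{"op": "jog_arm", "data": {
  "series": [
    [4,0,2,0,0.3,0,-1],
    [7,5,2,0,0.3,0,-1],
    [7,12,2,0,0.3,0,-1],
    [7,20,2,0,0.3,0,-1],
    [7,20,2,0,0.3,0,-1]
  ]
}}

```text
time_s: 3.2
ee_pos: [0.44, -0.0604, 0.1056]
tool_rot: [0.167, -0.166, -0.687, 0.687]
wrist_force: [-1.0, -0.7, -0.3]
gripper_width: 0.004
```

```bash
python3 go.py -84 -20 73 90
```

```text
t 3.2 q [ 0.17  0.31 -0.2   2.2   0.1   0.65 -2.15] F [-1.  -0.7 -0.3] w 0.0038830591697750797
jig tcp [-84.6 -22.2 105.6]
tool axes in jig
 [[-1.    -0.002 -0.002]
 [ 0.002 -0.001 -1.   ]
 [ 0.002 -1.     0.001]]
shift tool mm [-0.7 32.6 -2.2]
turn [-2.0000e-01  1.7988e+02 -9.0000e-02]
turn [-0.06 -0.12  0.13]
```

Good. Down to tip height about 56 mm (TCP 73).

Request:
{"op": "jog_arm", "data": {
  "series": [
    [0,8,-2,0,0,0,-1],
    [0,16,-2,0,0,0,-1],
    [0,24,-2,0,0,0,-1],
    [0,32,-2,0,0,0,-1],
    [0,32,-2,0,0,0,-1]
  ]
}}

```text
time_s: 3.7
ee_pos: [0.441, -0.0585, 0.0737]
tool_rot: [0.167, -0.166, -0.687, 0.687]
wrist_force: [0.0, -0.7, -0.5]
gripper_width: 0.002
```

```bash
python3 go.py -84 -20 73 90; python3 - <<'E'
from bench import r
import cv2
for n,(y,x) in {"side":(180,200),"top":(145,300)}.items():
    f=r.read_camera(n)["frame"][:,:,::-1]
    if n!="wrist": f=cv2.resize(f[y:y+150,x:x+200],None,fx=3,fy=3)
    cv2.imwrite(f"pics/{n}2.png",f)
E
```

```text
t 3.7 q [ 0.15  0.37 -0.19  2.21  0.12  0.57 -2.17] F [ 0.  -0.7 -0.5] w 0.0023407361574489987
jig tcp [-84.5 -20.   73.7]
tool axes in jig
 [[-1.    -0.002 -0.002]
 [ 0.002 -0.001 -1.   ]
 [ 0.002 -1.     0.001]]
shift tool mm [-0.5  0.7 -0. ]
turn [-1.8000e-01  1.7989e+02 -8.0000e-02]
turn [-0.05 -0.11  0.12]
```

View pics/side2.png

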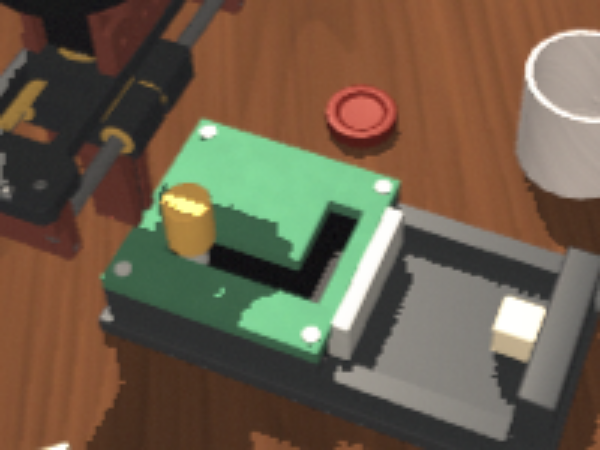

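The fingertips sit just behind the knob, which is at about (188,220) in this crop. I'll push along jig +x (tool -x).

Request:
{"op": "jog_arm", "data": {
  "series": [
    [-5,0,0,0,0,0,-1],
    [-10,0,0,0,0,0,-1],
    [-15,0,0,0,0,0,-1],
    [-20,0,0,0,0,0,-1],
    [-25,0,0,0,0,0,-1]
  ]
}}

```text
time_s: 4.3
ee_pos: [0.4644, -0.07, 0.075]
tool_rot: [-0.167, 0.166, 0.687, -0.687]
wrist_force: [-1.0, 2.2, 2.7]
gripper_width: 0.004
```

Request:
{"op": "jog_arm", "data": {
  "series": [
    [-8,0,0,0,0,0,-1],
    [-16,0,0,0,0,0,-1],
    [-24,0,0,0,0,0,-1],
    [-32,0,0,0,0,0,-1],
    [-40,0,0,0,0,0,-1]
  ]
}}

```text
time_s: 4.8
ee_pos: [0.5005, -0.0885, 0.0749]
tool_rot: [-0.166, 0.166, 0.687, -0.687]
wrist_force: [-2.0, 2.3, 2.2]
gripper_width: 0.004
```

```bash
python3 go.py -7 -20 73 90; python3 - <<'E'
from bench import r
import cv2
for n,(y,x) in {"side":(180,200),"top":(145,300)}.items():
    f=r.read_camera(n)["frame"][:,:,::-1]
    if n!="wrist": f=cv2.resize(f[y:y+150,x:x+200],None,fx=3,fy=3)
    cv2.imwrite(f"pics/{n}3.png",f)
E
```

```text
t 4.8 q [ 0.19  0.44 -0.17  2.07  0.13  0.63 -2.11] F [-2.   2.3  2.2] w 0.003972068035020439
jig tcp [-18.  -19.6  74.9]
tool axes in jig
 [[-1.     0.    -0.002]
 [ 0.002  0.    -1.   ]
 [-0.    -1.    -0.   ]]
shift tool mm [-11.    1.9   0.4]
turn [1.0000e-02 1.7989e+02 2.0000e-02]
turn [ 0.01 -0.11 -0.  ]
```

View pics/side3.png

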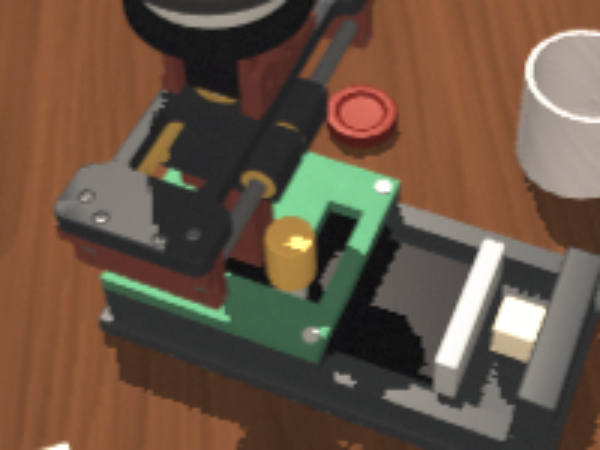

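The jaw is about 10 mm short of the blank. I'll finish the leg slowly.

Request:
{"op": "jog_arm", "data": {
  "series": [
    [-3,0,0,0,0,0,-1],
    [-5,0,0,0,0,0,-1],
    [-7,0,0,0,0,0,-1],
    [-9,0,0,0,0,0,-1]
  ]
}}

```text
time_s: 5.3
ee_pos: [0.5074, -0.0926, 0.0749]
tool_rot: [0.167, -0.166, -0.687, 0.687]
wrist_force: [-2.1, 0.6, 1.6]
gripper_width: 0.009
```

Request:
{"op": "jog_arm", "data": {
  "series": [
    [-1,0,0,0,0,0,-1],
    [-2,0,0,0,0,0,-1],
    [-2,0,0,0,0,0,-1]
  ]
}}

```text
time_s: 5.6
ee_pos: [0.5079, -0.0927, 0.0747]
tool_rot: [0.168, -0.165, -0.687, 0.687]
wrist_force: [-5.9, 2.5, 5.0]
gripper_width: 0.006
```

```bash
python3 go.py -7 -20 73 90
```

```text
t 5.6 q [ 0.2   0.46 -0.17  2.05  0.12  0.65 -2.1 ] F [-5.9  2.5  5. ] w 0.005605238622318312
jig tcp [ -9.5 -20.   74.7]
tool axes in jig
 [[-1.    -0.003 -0.002]
 [ 0.002 -0.001 -1.   ]
 [ 0.003 -1.     0.001]]
shift tool mm [-2.5  1.7 -0. ]
turn [-2.9000e-01  1.7991e+02 -9.0000e-02]
turn [-0.06 -0.09  0.19]
```

Request:
{"op": "jog_arm", "data": {
  "series": [
    [-2,0,0,0,0,0,-1],
    [-3,0,0,0,0,0,-1],
    [-3,0,0,0,0,0,-1]
  ]
}}

```text
time_s: 5.9
ee_pos: [0.5082, -0.0928, 0.0742]
tool_rot: [0.169, -0.163, -0.687, 0.687]
wrist_force: [-11.7, 7.4, 9.0]
gripper_width: 0.007
```

```bash
python3 go.py -7 -20 73 90; python3 - <<'E'
from bench import r
import cv2
for n,(y,x) in {"side":(180,200),"top":(145,300)}.items():
    f=r.read_camera(n)["frame"][:,:,::-1]
    if n!="wrist": f=cv2.resize(f[y:y+150,x:x+200],None,fx=3,fy=3)
    cv2.imwrite(f"pics/{n}4.png",f)
E
```

```text
t 5.9 q [ 0.2   0.46 -0.17  2.05  0.12  0.65 -2.1 ] F [-11.7   7.4   9. ] w 0.006770502459588953
jig tcp [ -9.1 -19.9  74.2]
tool axes in jig
 [[-1.    -0.008 -0.001]
 [ 0.001 -0.002 -1.   ]
 [ 0.008 -1.     0.002]]
shift tool mm [-2.1  1.2  0.1]
turn [ -0.72 179.96  -0.19]
turn [-0.12 -0.04  0.46]
```

View pics/side4.png

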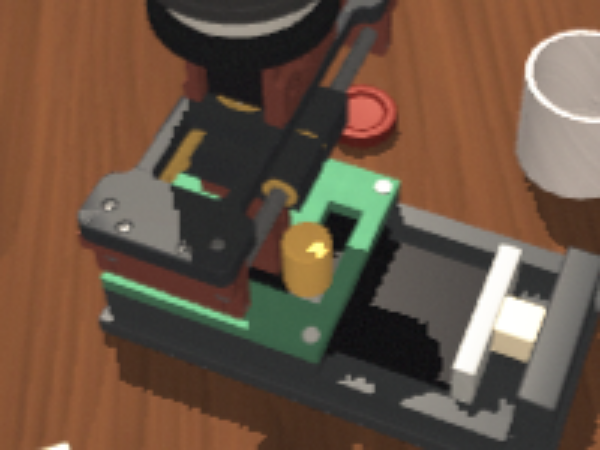

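The jaw is against the blank and the force has built to about 16 N, so the hard stop is reached. Next I back off and go round to the knob's -y side.

Request:
{"op": "jog_arm", "data": {
  "series": [
    [8,0,0,0,0,0,-1],
    [22,0,0,0,0,0,-1],
    [22,0,15,0,0,0,-1],
    [22,0,30,0,0,0,-1],
    [22,0,44,0,0,0,-1]
  ]
}}

```text
time_s: 6.5
ee_pos: [0.4723, -0.1261, 0.0751]
tool_rot: [0.167, -0.167, -0.687, 0.687]
wrist_force: [0.3, -1.2, 0.5]
gripper_width: 0.007
```

```bash
python3 go.py 15 -62 73 90
```

```text
t 6.5 q [ 0.27  0.42 -0.17  2.12  0.12  0.61 -2.03] F [ 0.3 -1.2  0.5] w 0.006699291124110839
jig tcp [-25.9 -65.9  75.1]
tool axes in jig
 [[-1.     0.001 -0.004]
 [ 0.004 -0.    -1.   ]
 [-0.001 -1.     0.   ]]
shift tool mm [-40.9   2.2  -4. ]
turn [ 1.100e-01  1.798e+02 -3.000e-02]
turn [-0.02 -0.2  -0.07]
```

Request:
{"op": "jog_arm", "data": {
  "series": [
    [-12,1,0,0,0,0,-1],
    [-26,2,0,0,0,0,-1],
    [-40,2,0,0,0,0,-1],
    [-40,2,0,0,0,0,-1]
  ]
}}

```text
time_s: 6.9
ee_pos: [0.5106, -0.1437, 0.0732]
tool_rot: [-0.166, 0.168, 0.687, -0.687]
wrist_force: [0.0, 0.1, 0.6]
gripper_width: 0.004
```

```bash
python3 go.py 15 -62 73 90; python3 - <<'E'
from bench import r
import cv2
for n,(y,x) in {"side":(180,200),"top":(145,300)}.items():
    f=r.read_camera(n)["frame"][:,:,::-1]
    if n!="wrist": f=cv2.resize(f[y:y+150,x:x+200],None,fx=3,fy=3)
    cv2.imwrite(f"pics/{n}5.png",f)
cv2.imwrite("pics/wrist5.png",r.read_camera("wrist")["frame"][:,:,::-1])
E
```

```text
t 6.9 q [ 0.29  0.47 -0.16  2.03  0.12  0.65 -2.  ] F [0.  0.1 0.6] w 0.003832737367945595
jig tcp [ 16.2 -64.1  73.2]
tool axes in jig
 [[-1.     0.003 -0.004]
 [ 0.004  0.001 -1.   ]
 [-0.003 -1.    -0.001]]
shift tool mm [ 1.2  0.2 -2.1]
turn [2.5000e-01 1.7979e+02 8.0000e-02]
turn [ 0.05 -0.21 -0.16]
```

View pics/side5.png

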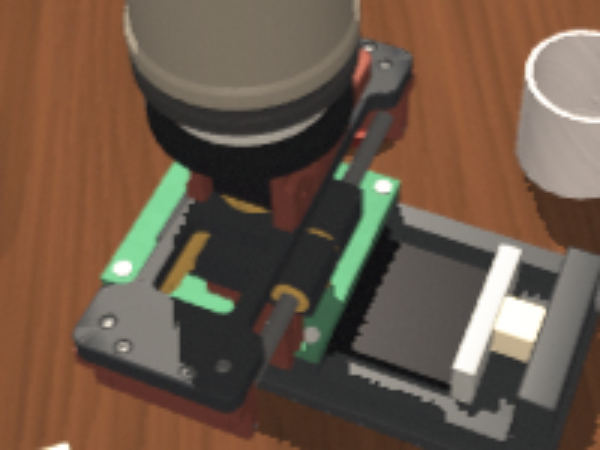

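View pics/wrist5.png

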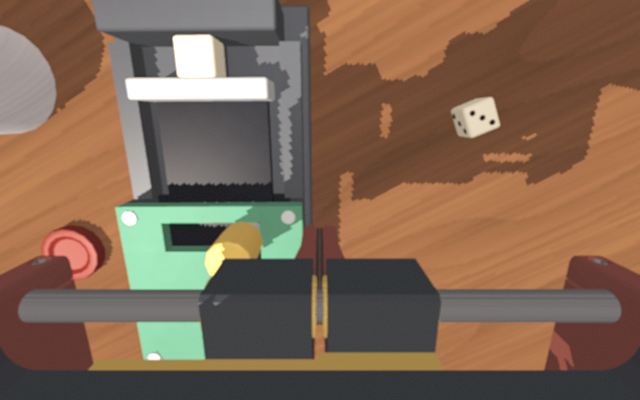

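The fingers are on the -y side of the knob and the jaw is still closed. Pushing along jig +y (tool -z).

Request:
{"op": "jog_arm", "data": {
  "series": [
    [1,0,-7,0,0,0,-1],
    [2,0,-14,0,0,0,-1],
    [2,0,-20,0,0,0,-1],
    [2,0,-25,0,0,0,-1],
    [2,0,-30,0,0,0,-1]
  ]
}}

```text
time_s: 7.55
ee_pos: [0.5197, -0.1142, 0.0729]
tool_rot: [0.167, -0.166, -0.687, 0.687]
wrist_force: [-1.9, -1.1, 0.8]
gripper_width: 0.006
```

Request:
{"op": "jog_arm", "data": {
  "series": [
    [0,0,-4,0,0,0,-1],
    [0,0,-8,0,0,0,-1],
    [0,0,-12,0,0,0,-1],
    [0,0,-16,0,0,0,-1],
    [0,0,-20,0,0,0,-1]
  ]
}}

```text
time_s: 8.05
ee_pos: [0.529, -0.0965, 0.0729]
tool_rot: [0.167, -0.166, -0.687, 0.687]
wrist_force: [-1.7, -1.8, 0.7]
gripper_width: 0.007
```

```bash
python3 go.py 15 -5 73 90; python3 - <<'E'
from bench import r
import cv2
for n,(y,x) in {"side":(180,200),"top":(145,300)}.items():
    f=r.read_camera(n)["frame"][:,:,::-1]
    if n!="wrist": f=cv2.resize(f[y:y+150,x:x+200],None,fx=3,fy=3)
    cv2.imwrite(f"pics/{n}6.png",f)
cv2.imwrite("pics/wrist6.png",r.read_camera("wrist")["frame"][:,:,::-1])
E
```

```text
t 8.05 q [ 0.2   0.48 -0.17  2.01  0.13  0.66 -2.1 ] F [-1.7 -1.8  0.7] w 0.006925392365758517
jig tcp [ 11.1 -13.7  72.9]
tool axes in jig
 [[-1.    -0.    -0.002]
 [ 0.002 -0.    -1.   ]
 [ 0.    -1.     0.   ]]
shift tool mm [-3.9 -0.1 -8.7]
turn [-3.0000e-02  1.7988e+02 -2.0000e-02]
turn [-0.01 -0.12  0.02]
```

View pics/wrist6.png

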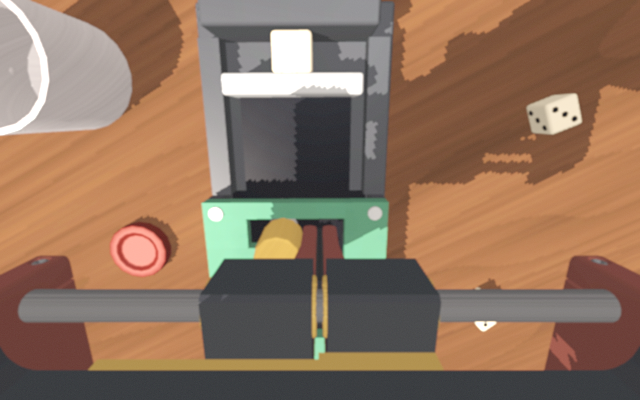

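The knob is moving ahead of the fingertips in the short leg, about 9 mm from its end.

Request:
{"op": "jog_arm", "data": {
  "series": [
    [-1,0,-3,0,0,0,-1],
    [-1,0,-6,0,0,0,-1],
    [-1,0,-9,0,0,0,-1],
    [-1,0,-11,0,0,0,-1]
  ]
}}

```text
time_s: 8.6
ee_pos: [0.5352, -0.0872, 0.0729]
tool_rot: [-0.166, 0.166, 0.687, -0.687]
wrist_force: [-1.1, -1.4, 0.1]
gripper_width: 0.007
```

Request:
{"op": "jog_arm", "data": {
  "series": [
    [0,0,-1,0,0,0,-1],
    [0,0,-2,0,0,0,-1],
    [0,0,-2,0,0,0,-1]
  ]
}}

```text
time_s: 8.9
ee_pos: [0.5361, -0.0854, 0.073]
tool_rot: [-0.166, 0.166, 0.687, -0.687]
wrist_force: [-0.0, -0.6, -0.6]
gripper_width: 0.006
```

```bash
python3 go.py 15 -5 73 90
```

```text
t 8.9 q [ 0.18  0.49 -0.17  2.    0.13  0.67 -2.12] F [-0.  -0.6 -0.6] w 0.006286113318085311
jig tcp [12.3 -0.6 73. ]
tool axes in jig
 [[-1.     0.    -0.002]
 [ 0.002  0.    -1.   ]
 [-0.    -1.    -0.   ]]
shift tool mm [-2.7 -0.   4.4]
turn [1.000e-02 1.799e+02 2.000e-02]
turn [ 0.01 -0.1  -0.01]
```

Request:
{"op": "jog_arm", "data": {
  "series": [
    [0,0,-1,0,0,0,-1],
    [0,0,-2,0,0,0,-1],
    [0,0,-3,0,0,0,-1],
    [0,0,-3,0,0,0,-1]
  ]
}}

```text
time_s: 9.3
ee_pos: [0.5366, -0.0844, 0.0729]
tool_rot: [0.167, -0.167, -0.686, 0.688]
wrist_force: [-3.5, -4.5, 1.9]
gripper_width: 0.006
```

```bash
python3 go.py 15 -5 73 90; python3 - <<'E'
from bench import r
import cv2
for n,(y,x) in {"side":(180,200),"top":(145,300)}.items():
    f=r.read_camera(n)["frame"][:,:,::-1]
    if n!="wrist": f=cv2.resize(f[y:y+150,x:x+200],None,fx=3,fy=3)
    cv2.imwrite(f"pics/{n}7.png",f)
cv2.imwrite("pics/wrist7.png",r.read_camera("wrist")["frame"][:,:,::-1])
E
```

```text
t 9.3 q [ 0.17  0.49 -0.17  1.99  0.13  0.67 -2.12] F [-3.5 -4.5  1.9] w 0.005840335291910064
jig tcp [12.3  0.5 72.9]
tool axes in jig
 [[-1.    -0.001 -0.003]
 [ 0.003 -0.002 -1.   ]
 [ 0.001 -1.     0.002]]
shift tool mm [-2.8 -0.1  5.5]
turn [-6.0000e-02  1.7981e+02 -1.8000e-01]
turn [-0.12 -0.18  0.04]
```

View pics/wrist7.png

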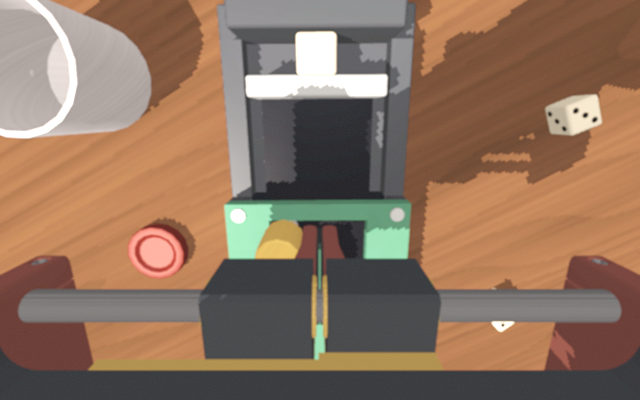

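Resistance has started. I'll push a little harder to confirm it is the hard stop.

Request:
{"op": "jog_arm", "data": {
  "series": [
    [0,0,-2,0,0,0,-1],
    [0,0,-4,0,0,0,-1],
    [0,0,-4,0,0,0,-1],
    [0,0,-4,0,0,0,-1]
  ]
}}

```text
time_s: 9.85
ee_pos: [0.5367, -0.084, 0.0728]
tool_rot: [0.169, -0.167, -0.685, 0.689]
wrist_force: [-6.3, -12.4, 6.1]
gripper_width: 0.004
```

```bash
python3 go.py 15 -5 73 90
```

```text
t 9.85 q [ 0.17  0.49 -0.16  1.99  0.13  0.67 -2.13] F [ -6.3 -12.4   6.1] w 0.004452434705109597
jig tcp [12.2  0.9 72.8]
tool axes in jig
 [[-1.    -0.002 -0.006]
 [ 0.006 -0.006 -1.   ]
 [ 0.002 -1.     0.006]]
shift tool mm [-2.8 -0.1  5.9]
turn [ -0.18 179.66  -0.56]
turn [-0.36 -0.34  0.11]
```

That is the hard stop: 14 N with only 0.4 mm of motion. Now I back off, lift clear and check.

Request:
{"op": "jog_arm", "data": {
  "series": [
    [0,0,6,0,0,0,-1],
    [0,0,20,0,0,0,-1],
    [0,0,35,0,0,0,-1],
    [0,-30,40,0,0,0,-1],
    [0,-70,60,0,0,0,-1]
  ]
}}

```text
time_s: 10.35
ee_pos: [0.5105, -0.1318, 0.1422]
tool_rot: [-0.167, 0.164, 0.688, -0.687]
wrist_force: [1.0, 0.2, -0.1]
gripper_width: 0.003
```

Request:
{"op": "jog_arm", "data": {
  "series": [
    [0,-30,40,0,0,0,-1],
    [0,-60,80,0,0,0,-1],
    [0,-60,120,0,0,0,-1],
    [0,-60,160,0,0,0,-1],
    [0,-60,160,0,0,0,-1]
  ]
}}

```text
time_s: 10.85
ee_pos: [0.4346, -0.2811, 0.2033]
tool_rot: [0.17, -0.17, -0.686, 0.687]
wrist_force: [0.4, -1.2, -0.4]
gripper_width: 0.003
```

```bash
python3 go.py; python3 - <<'E'
from bench import r
import cv2
for n,(y,x) in {"side":(180,210),"top":(145,310)}.items():
    f=r.read_camera(n)["frame"][:,:,::-1]
    cv2.imwrite(f"pics/{n}8f.png",f)
    cv2.imwrite(f"pics/{n}8.png",cv2.resize(f[y:y+150,x:x+200],None,fx=4,fy=4))
E
```

```text
t 10.85 q [ 0.55  0.26 -0.11  1.96  0.04  0.92 -1.64] F [ 0.4 -1.2 -0.4] w 0.0032067241318716826
jig tcp [  11.2 -221.   203.3]
tool axes in jig
 [[-1.     0.001 -0.011]
 [ 0.011 -0.002 -1.   ]
 [-0.001 -1.     0.002]]
```

View pics/side8.png

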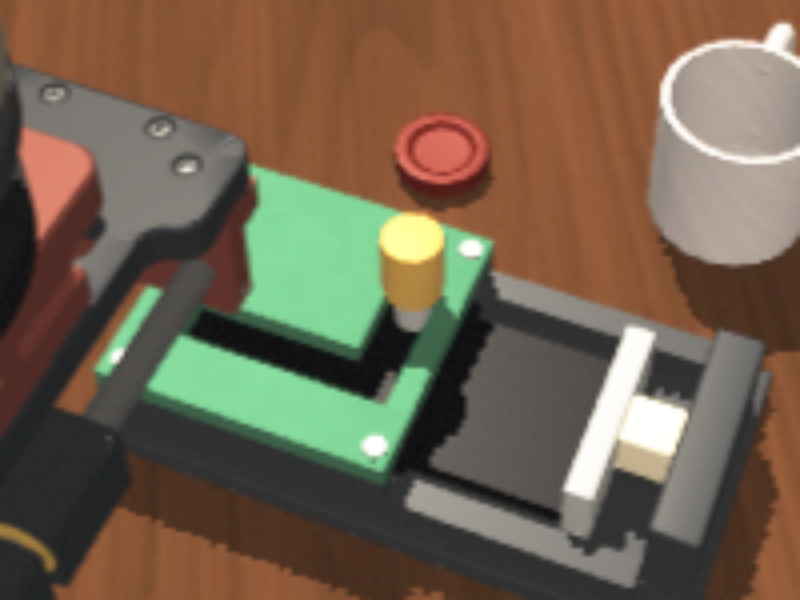

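View pics/top8.png

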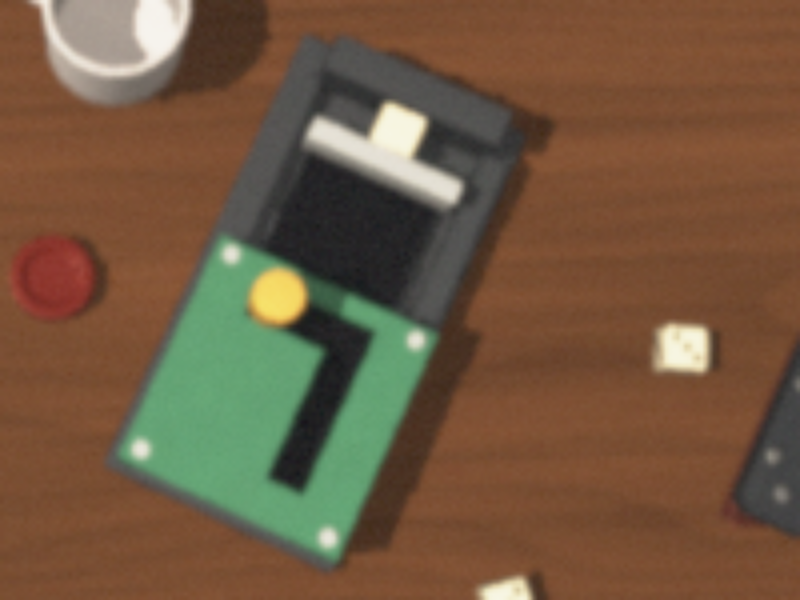

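View pics/top8f.png

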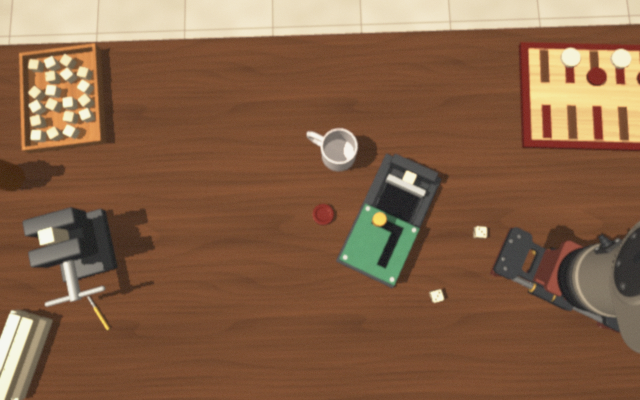

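```bash
python3 - <<'E'
from h import *;from bench import r
p=np.load("jig.npy");J=np.array([[np.cos(p[2]),-np.sin(p[2])],[np.sin(p[2]),np.cos(p[2])]])
for n,uv in(("top",np.array([278,296])/4+[310,145]-.4),("side",np.array([412,238])/4+[210,180]-.4)):
    print(n,(J.T@(ray(r.read_camera(n),uv,.0795)[:2]-p[:2])*1e3).round(1))
E
python3 -c "
from bench import r
print(r.hand_in())"
```

```text
top [13.  20.5]
side [15.6 19.8]
the job is handed in; nothing more can be done
None
```

The blank is clamped and the jaw latched, and the job is handed in at about 11 s of the 53 s allowed.

With shut fingertips I pushed the knob along the long leg until the jaw met the blank. The force there rose to about 16 N against the stop. I then went round to the knob's other side and pushed it along the short leg to its end stop, where the force reached about 14 N with only 0.4 mm of further motion. After that I backed off and lifted clear.

**Knob position:** the last pictures put the knob at jig (13.0, 20.5) mm from the top camera and (15.6, 19.8) mm from the side camera. The target was (15, 20). The two disagree by 2.6 mm in x, which is about what the 2 mm camera calibration would explain.

**Jaw and knob height:** the jaw lies against the blank. The knob looks fully down, but I judged that by eye and did not measure it.

**Loose things:** the dice, checker and cup appear at the same pixels as at the start, and the robot is touching nothing.

**One problem on the way:** above the start of the push, the arm at first stopped short of some commanded positions, and I corrected this with extra small moves.

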